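Cover the egg pan with its flat lid

ROBOT

A 7-joint arm with a two-finger parallel gripper is mounted at the origin on the work surface. World frame = base frame: x ahead of the robot, y to its left, z up, the work surface at z = 0. Lengths are in m, angles in rad, forces in N, time in s.
With the tool pointing down it reaches from about 0.425 to 0.8 m from the base axis. Payload 8.3 kg.
Tool frame: the origin (TCP) lies midway between the tips of the shut fingers; the grasp point (between the pads) lies 19 mm behind it; z points along the fingers, y is the line along which they close (so a half turn about z gives the same grasp; the last joint's range is limited). The gripper opens to 85 mm and grips with 20 to 120 N. Pads are 22 mm wide; open, the fingers measure 114 mm over their backs; the gripper's body (76 mm by 85 mm) begins 54 mm behind the grasp point. The pads swing forward as they close: fully open they stand 13 mm farther back than shut.
Start: joints at [-1.242, 0.383, 0.016, 1.37, -0.006, 1.388, -0.046], TCP at [0.239, 0.578, 0.231] pointing down, gripper open.
Joint ranges: [-2.95, 2.95], [-0.25, 2.06], [-1.52, 1.56], [0.18, 2.33], [-1.44, 4.58], [0.02, 2.06], [-3.01, 3.01]. Speed limits (rad/s): [2.39, 2.39, 3.01, 3.01, 3.14, 3.14, 3.14].

INTERFACE

Orientations are given as a rotation vector (axis times angle).
In Python, from bench import * gives the robot as it stands.
- The arm moves only by the shell command python3 -m creep 'ROWS' [OPENING] [FORCE]. ROWS is JSON, a list of rows, each a list of 6 numbers: the shift along the tool's x, y, z in units of 30 mm (1.0 is 30 mm), then the turn, a rotation vector about the tool's x, y, z in units of 5 degrees (1.0 is 5 degrees). In form: [[tx, ty, tz, rx, ry, rz], ...]. A call has 1 to 20 rows; each row is the pose to reach, as a shift and turn from the pose commanded when the call began, along the tool's axes at that moment; what a row does not reach only later rows make up. A row lasts 1/8 s, in which the tool goes at most 62.5 mm and 10.7 degrees, less where a joint would pass 70% of its speed; a pose out of reach is approached as far as the arm can. A call with a gripper value outside its range is refused whole. OPENING is the opening, from 0 (shut) to 1 (fully open), set as the call begins (- or left out, the last holds). The fingers move at their own pace and stop on an object; FORCE is the grip in N (left out, the last holds). Time passes only in rows, so rows that repeat a pose let the fingers close. It gives the time, the measured TCP pose, the force, the opening and the grip force at its end, in the units of the state.
- read_state(): the state, without advancing time (a new reading comes with each control period).
- get_image(name): name is "side" or "top"; returns a dict with "img" (420x560x3 uint8, blue, green, red), "vfov" (degrees; the focal length in pixels is half the picture's height over the tangent of half this angle, whatever the lens; pixels are square), "cx", "cy" (the principal point, pixels), "R" (3x3) and "t" (3): a world point X has camera coordinates R X + t. Camera axes: x right, y down, z forward; pixel columns grow to the right and rows downward; lengths in m; the calibration is good to about 2 mm. A picture is of the moment at which its call begins. There is no depth.
- close_job(): hands the job in; it is judged then, once.
Trained networks look in the newest picture that a camera, given by its name, has taken for a name from the list of things; names that differ only in an ending like _2 or _b are one class to them, and where a whole thing is asked for, a point or a joint stands for the part that bears it (a point fixed in the world has none). Each returns a list of dicts, best first, with "confidence" (0 to 1); they miss things now and then, are a little off and sometimes report something else, mostly with a low value. They report only what shows in the picture. A call takes as long as a camera call.
- trace(camera, label): "region" (420x560 bool, what is visible of it).
- spot_point(camera, label): "location" ([x, y, z] in m, in world coordinates, good to about 4 mm: a listed point, or the origin of a listed thing).
The state is a dict: "time": time; "joint_positions": joint angles; "qd": joint speeds; "joint_efforts": joint torques, N m; "tcp_pos": TCP position; "tool_rot": TCP orientation; "force": force on the tool from outside, world axes, zero at the start; "wrist_torque": the same for the moment, N m; "finger_gap": finger opening in m; "grasp_force": force on a finger pad.
Only numpy, scipy, OpenCV 4.12 (cv2) and the standard library are available. Lean on these libraries where they do the work, as an engineer would, in place of code of your own. Each camera call takes 0.05 s, during which the arm holds its last target. There are 200 camera calls.

TASK

Cover the pan of eggs with the thin red lid. The lid lies flat on the wooden block: keeping it flat, slide it until its tab sticks out past the block's right-hand edge (the -y side, towards the pan) with most of the tab in free air, so that it can be gripped, then pick it up. Lay it gently (no dropping) on the pan's rim, flat, right side up, centred and square so that the whole opening is covered, and let go; do not let the lid fall to the counter, and leave the pan and everything else where they stand.

Things in the scene. Friction and masses are not known exactly. Their poses are not given: they have to be found in the camera images.
- lid: thin stiff red plastic lid, 0.08 kg: plate 120 mm along its x, 150 mm along its y, 3 mm thick; a flat tab, as thick, 44 mm wide, leaves the middle of its -y side and ends at y = -125 mm. Origin: centre of the plate's underside (tab not counted); z up. Starts flat on the block, tab towards the block's -y edge; slides easily on it: shut fingertips pressed lightly on top (5 N) drag it
- tab_end (a point): middle of the outer end of the lid's tab, on the underside, 125 mm from the lid's origin along the lid's -y
- block: heavy wooden butcher's block, fixed on the counter, 240 mm along its x, 300 mm along its y, 60 mm high. Origin: centre of its underside; z is up. Its -y face is the edge nearest the pan, 150 mm from the origin; there is free air over bare counter beyond it
- block_edge (a point): middle of the block's top edge on its -y side, 60 mm above the counter (axes as the block's)
- pan: small open metal pan with five eggs below the rim, loose on the counter, 0.6 kg. Outside 100 mm along its x, 130 mm along its y over the flat rim; opening 86 by 116 mm; rim top 65 mm above the counter. Origin: centre of its underside; z up. The lid's long side goes along the pan's long side, the tab at either end
- oil_bottle: bystander: green bottle, 64 mm across, 230 mm high, origin at the centre of its foot
- tin: bystander: blue tin, 100 mm across, 130 mm high, origin at the centre of its foot
- pepper_mill: bystander: dark wooden mill, 54 mm across, 170 mm high, origin at the centre of its foot
- bowl: bystander: yellow bowl, 130 mm across, 50 mm high, origin at the centre of its foot
- ladle: bystander: serving spoon, 260 mm long, lying on the counter
- spatula: bystander: green-handled spatula, 200 mm long, lying on the counter

How it is judged:
By the outcome, as a careful person would: the job done as asked, in the order asked, and still so for the second after the job is handed in, with the robot touching nothing.
It also fails if it takes over 51 s, if anything falls off the work surface, if the arm or the gripper's body presses on something with over 40 N, if the wrist force passes 120 N, or if a joint passes its speed limit or range.

## Working session

There is one attempt and no reset: what is moved stays moved. The work goes in short steps, Python scripts to look and compute and a shell command to move; the robot and the scene stay as the last step left them, time stands still between calls to the robot, and variables do not carry over. Pictures are saved under pics/ and viewed, at most 10 in all, crops included, and the job is handed in when it is done.

```bash
mkdir -p pics; python3 - <<'E'
from bench import *
import cv2,numpy as np
s=read_state();print({k:np.round(v,3).tolist() for k,v in s.items()})
ims=[get_image(n) for n in("top","side")]
for n,d in zip(("top","side"),ims): cv2.imwrite(f"pics/{n}0.png",d["img"]);print(n,d["vfov"],np.round(-d["R"].T@d["t"],3))
for l in["lid","tab_end","block","block_edge","pan","oil_bottle","tin","pepper_mill","bowl"]:
  for c in("top","side"):
    print(l,c,[(np.round(r["location"],3).tolist(),round(r["confidence"],2)) for r in spot_point(c,l)[:2]])
E
```

```text
{'time': 0.0, 'joint_positions': [-1.242, 0.384, 0.016, 1.371, -0.006, 1.388, -0.046], 'qd': [0.001, 0.001, 0.0, -0.002, 0.001, -0.001, 0.003], 'joint_efforts': [-0.0, -62.758, 0.844, -37.182, 0.016, 0.014, 0.0], 'tcp_pos': [0.238, 0.577, 0.23], 'tool_rot': [-0.611, -3.081, 0.003], 'force': [-0.299, 0.533, 0.712], 'wrist_torque': [0.054, 0.042, -0.018], 'grasp_force': 0.0, 'finger_gap': 0.085}
top 49.82651295010294 [ 0.487 -0.03   1.561]
side 56.03622601000479 [ 0.17  -0.654  0.815]
lid top [([0.583, 0.214, 0.062], 0.72)]
lid side [([0.582, 0.206, 0.066], 0.64), ([0.572, 0.058, 0.057], 0.51)]
tab_end top [([0.586, 0.086, 0.061], 0.6)]
tab_end side [([0.584, 0.09, 0.059], 0.64)]
block top []
block side [([0.556, 0.203, -0.004], 0.77), ([0.581, 0.207, 0.063], 0.65)]
block_edge top [([0.573, 0.054, 0.061], 0.69)]
block_edge side [([0.572, 0.057, 0.056], 0.87)]
pan top [([0.549, -0.23, -0.001], 0.61)]
pan side [([0.547, -0.228, 0.0], 0.73)]
oil_bottle top [([0.784, 0.132, 0.001], 0.73)]
oil_bottle side [([0.785, 0.129, -0.001], 0.66)]
tin top [([0.787, -0.039, 0.0], 0.84)]
tin side [([0.785, -0.039, -0.001], 0.89), ([0.571, 0.058, 0.058], 0.74)]
pepper_mill top [([0.779, -0.172, 0.006], 0.72)]
pepper_mill side [([0.773, -0.169, 0.004], 0.97)]
bowl top [([0.417, -0.484, -0.0], 0.84), ([0.786, 0.133, 0.001], 0.23)]
bowl side [([0.411, -0.479, -0.004], 0.66)]
```

View pics/top0.png

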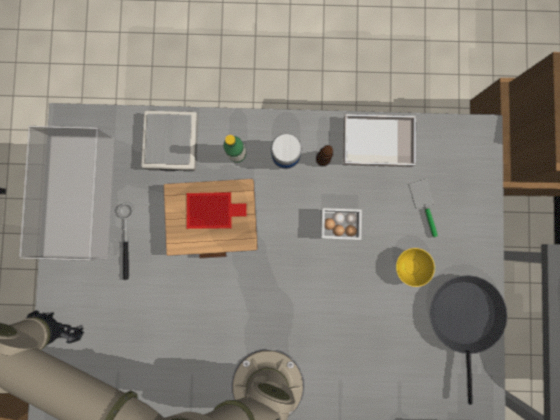

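View pics/side0.png

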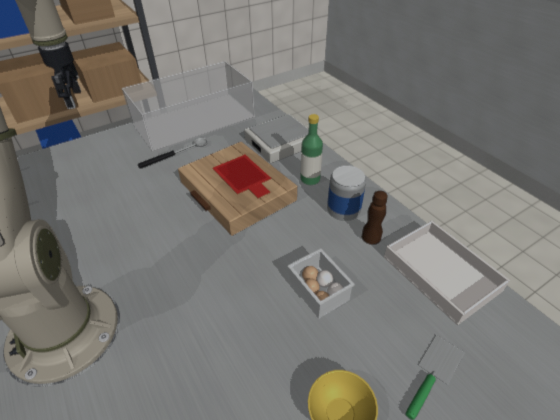

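```bash
cat > h.py <<'E'
from bench import *
import cv2,numpy as np
from scipy.spatial.transform import Rotation as Ro
def px2w(d,p,z):
    f=210/np.tan(np.radians(d["vfov"]/2)); p=np.atleast_2d(p).astype(float)
    r=np.c_[(p[:,0]-d["cx"])/f,(p[:,1]-d["cy"])/f,np.ones(len(p))]@d["R"]
    c=-d["R"].T@d["t"]; return (c+r*((z-c[2])/r[:,2])[:,None])[:,:2]
def fit(c,l,z):
    "min-area rectangle of the traced region at height z: centre, sizes, yaw of long side"
    d=get_image(c); t=trace(c,l)
    if not t: return None
    m=t[0]["region"].astype(np.uint8); cs,_=cv2.findContours(m,0,1); k=max(cs,key=cv2.contourArea)[:,0]
    w=px2w(d,k,z); (cx,cy),(a,b),an=cv2.minAreaRect((w*1000).astype(np.float32))
    if a>b: an+=90
    an=(an-90+90)%180-90
    return np.round([cx,cy],1),np.round([a,b],1),round(an,1),round(t[0]["confidence"],2),w
def rows(target,yaw=None):
    "shift (30mm units) in tool axes from the measured pose to target, and tool axes"
    s=read_state();R=Ro.from_rotvec(s["tool_rot"]).as_matrix()
    return np.round(R.T@(np.array(target)-s["tcp_pos"])/.03,2)
E
python3 - <<'E'
from h import *
s=read_state();print(np.round(Ro.from_rotvec(s["tool_rot"]).as_matrix(),3).tolist())
for l,z in(("lid",.063),("pan",.065),("block",.06)):
  for c in("top","side"):
    r=fit(c,l,z);print(l,c,r and r[:4])
E
```

```text
[[-0.924, 0.382, -0.0], [0.382, 0.924, -0.0], [0.0, -0.0, -1.0]]
lid top (array([581.8, 185.2]), array([119.9, 195.9]), -87.6, 0.71)
lid side (array([579.9, 183.2]), array([121.5, 201.4]), -87.2, 0.93)
pan top (array([ 547.7, -230.3]), array([131.3,  99.6]), 89.3, 0.91)
pan side None
block top (array([551.8, 203.9]), array([253.9, 301.5]), -85.1, 0.96)
block side (array([545.9, 178.5]), array([269.6, 350.9]), -84.8, 0.97)
```

The top view agrees with the networks: lid at about pixel (210,210) with its tab at (238,210) and still inside the block (165–256), and the pan at (341,224). The side view shows a clear path. Moving above the lid with the fingers shut.

```bash
python3 -m creep '[[-1,-0.5,0.3,0,0,0],[-2.5,-1.2,0.6,0,0,0],[-4.2,-2,1,0,0,0],[-6,-2.8,1.5,0,0,0],[-7.8,-3.6,2,0,0,0],[-9.6,-4.4,2.5,0,0,0],[-11.4,-5.2,3,0,0,0],[-13,-6,3.5,0,0,0],[-14.4,-6.7,4,0,0,0],[-15.2,-7,4.3,0,0,0],[-15.4,-7.06,4.6,0,0,0],[-15.4,-7.06,4.8,0,0,0],[-15.4,-7.06,4.8,0,0,0]]' 0 20; python3 -c "
from h import *
s=read_state();print(np.round(s['joint_positions'],3),s['tcp_pos'],rows([.583,.205,.064]),Ro.from_rotvec(s['tool_rot']).as_matrix().round(3).tolist())"
```

```text
time: 3.22
tcp_pos: [0.5834, 0.2074, 0.0868]
tool_rot: [-0.607, -3.081, -0.0]
force: [0.2, -0.2, 1.0]
finger_gap: -0.0
grasp_force: 0.0
[-0.566  0.481  0.233  1.579 -0.121  1.097  0.879] [0.58338568 0.2073674  0.08678605] [-0.02 -0.08  0.76] [[-0.925, 0.379, -0.001], [0.379, 0.925, 0.0], [0.002, -0.0, -1.0]]
```

```bash
python3 -m creep '[[0,0,0.3,0,0,0],[0,0,0.55,0,0,0],[0,0,0.7,0,0,0],[0,0,0.75,0,0,0],[0,0,0.78,0,0,0],[0,0,0.78,0,0,0]]'
```

```text
time: 3.98
tcp_pos: [0.5849, 0.2055, 0.064]
tool_rot: [0.611, 3.081, 0.0]
force: [-0.7, 0.6, -0.0]
finger_gap: -0.0
grasp_force: 0.0
```

```bash
python3 -m creep '[[0,0,0.03,0,0,0],[0,0,0.05,0,0,0],[0,0,0.05,0,0,0]]'
```

```text
time: 4.35
tcp_pos: [0.5852, 0.2057, 0.0632]
tool_rot: [0.611, 3.081, 0.001]
force: [-1.4, -0.6, 4.8]
finger_gap: -0.0
grasp_force: 2.5
```

```bash
python3 -m creep '[[-0.08,-0.18,0.02,0,0,0],[-0.18,-0.4,0.02,0,0,0],[-0.3,-0.65,0.02,0,0,0],[-0.42,-0.9,0.02,0,0,0],[-0.54,-1.15,0.02,0,0,0],[-0.66,-1.4,0.02,0,0,0],[-0.7,-1.5,0.02,0,0,0],[-0.7,-1.5,0.02,0,0,0]]'; python3 -c "
from h import *
for c in('top','side'):
  print([np.round(r['location'],3) for r in spot_point(c,'tab_end')[:1]],[np.round(r['location'],3) for r in spot_point(c,'block_edge')[:1]],(fit(c,'lid',.063) or [0])[:4])"
```

```text
time: 5.35
tcp_pos: [0.5881, 0.1558, 0.0632]
tool_rot: [0.612, 3.079, 0.002]
force: [0.3, -0.7, 6.6]
finger_gap: -0.0004
grasp_force: 3.3
[array([0.586, 0.086, 0.061])] [array([0.574, 0.056, 0.061])] (array([589.2,  86.8]), array([119.7, 100.4]), 6.7, 0.92)
[array([0.584, 0.087, 0.061])] [array([0.572, 0.059, 0.053])] (array([583.2, 133.4]), array([121.2, 204.2]), -87.9, 0.64)
```

```bash
python3 -m creep '[[-0.08,-0.18,0,0,0,0],[-0.2,-0.45,0,0,0,0],[-0.28,-0.66,0,0,0,0],[-0.31,-0.73,0,0,0,0],[-0.31,-0.73,0,0,0,0],[-0.31,-0.73,-0.3,0,0,0],[-0.31,-0.73,-1.0,0,0,0],[-0.31,-0.73,-2.2,0,0,0],[-0.31,-0.73,-3.5,0,0,0],[-0.31,-0.73,-3.5,0,0,0]]'; python3 -c "
from h import *
for c in('top','side'):
  print((fit(c,'lid',.063) or [0])[:4]);print([np.round(r['location'],3) for r in spot_point(c,'tab_end')[:1]],[np.round(r['location'],3) for r in spot_point(c,'block_edge')[:1]],[np.round(r['location'],3) for r in spot_point(c,'lid')[:1]])
  cv2.imwrite(f'pics/{c}1.png',get_image(c)['img'])
s=read_state();print(s['tcp_pos'],s['joint_positions'])"
```

```text
time: 7.0
tcp_pos: [0.5892, 0.1324, 0.171]
tool_rot: [0.611, 3.076, 0.005]
force: [-0.2, 0.2, -0.0]
finger_gap: 0.0002
grasp_force: 0.0
(array([589.7,  63.9]), array([113.9, 100.7]), 5.7, 0.84)
[array([0.59 , 0.011, 0.063])] [array([0.572, 0.055, 0.061])] [array([0.585, 0.143, 0.061])]
(array([584.6, 110.9]), array([122.2, 204.5]), -87.6, 0.71)
[array([0.591, 0.012, 0.06 ])] [array([0.572, 0.058, 0.058])] [array([0.584, 0.133, 0.06 ])]
[0.58710451 0.13203525 0.16649859] [-0.47913606  0.37558092  0.26812121  1.54288526 -0.10290155  1.23754958
  0.98394089]
```

View pics/side1.png

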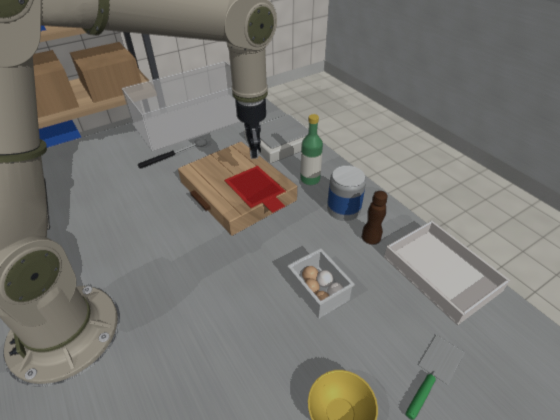

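The side view shows the lid still flat, with its tab (about pixel (273,203)) past the block edge. By the networks that is about 44 of its 50 mm. I'll grip the tab across its 44 mm width with the tool pointing down.

```bash
python3 -m creep '[[-0.3,-0.6,0.1,0,0,1],[-0.6,-1.4,0.3,0,0,3],[-0.9,-2.2,0.5,0,0,5],[-1.2,-2.8,0.7,0,0,7],[-1.36,-3.14,0.9,0,0,9],[-1.36,-3.14,0.9,0,0,11],[-1.36,-3.14,0.9,0,0,12.4],[-1.36,-3.14,0.9,0,0,13],[-1.36,-3.14,0.9,0,0,13],[-1.36,-3.14,0.9,0,0,13]]' 1 60; python3 -c "
from h import *
c='side';d=get_image(c)
for l in('tab_end','lid'):print([np.round(r['location'],3) for r in spot_point(c,l)[:1]])
s=read_state();R=Ro.from_rotvec(s['tool_rot']).as_matrix();print(s['tcp_pos'],R.round(3).tolist(),np.degrees(np.arctan2(R[1,1],R[0,1])),s['joint_positions'],rows([.5893,.0295,.039]))
cv2.imwrite('pics/side2.png',cv2.resize(d['img'][100:300,150:400],(750,600)))"
```

```text
time: 8.85
tcp_pos: [0.5889, 0.0295, 0.1398]
tool_rot: [-2.17, -2.272, 0.0]
force: [0.3, 0.2, 0.0]
finger_gap: 0.0854
grasp_force: 0.0
[array([0.589, 0.016, 0.06 ])]
[array([0.584, 0.133, 0.063])]
[0.58895131 0.02943241 0.13978936] [[-0.045, 0.999, -0.0], [0.999, 0.045, 0.0], [0.0, -0.0, -1.0]] 2.5876710433021155 [-0.49132135  0.3944558   0.50226212  1.619158   -0.20151394  1.17986319
  0.10081744] [0.   0.01 3.36]
```

View pics/side2.png

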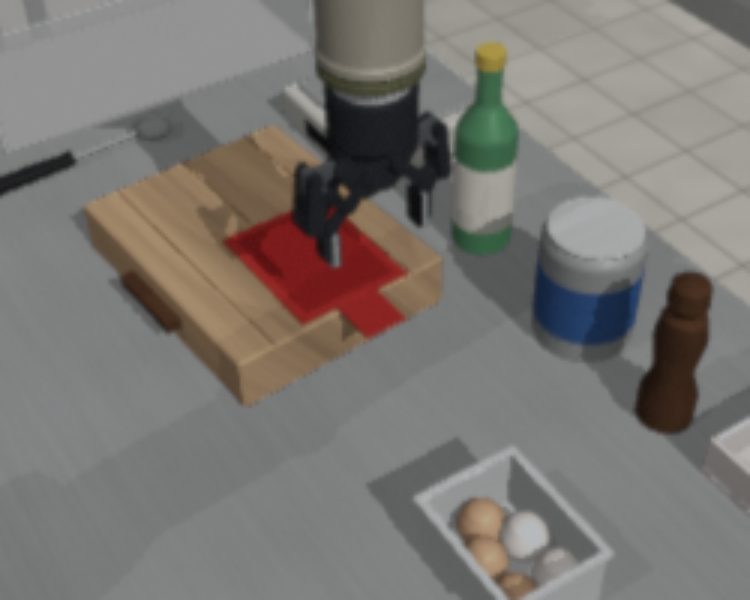

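The crop shows the tab, crop pixels (370,312), clear of the block edge with the open fingers on either side of it. Descending.

```bash
python3 -m creep '[[0,0,0.5,0,0,0],[0,0,1.3,0,0,0],[0,0,2.1,0,0,0],[0,0,2.8,0,0,0],[0,0,3.2,0,0,0],[0,0,3.36,0,0,0],[0,0,3.36,0,0,0]]'; python3 -c "
from h import *
cv2.imwrite('pics/side3.png',cv2.resize(get_image('side')['img'][130:280,190:390],(800,600)))"
```

```text
time: 9.88
tcp_pos: [0.589, 0.0294, 0.039]
tool_rot: [2.171, 2.27, -0.0]
force: [0.8, -0.5, 0.2]
finger_gap: 0.0853
grasp_force: 0.0
```

View pics/side3.png

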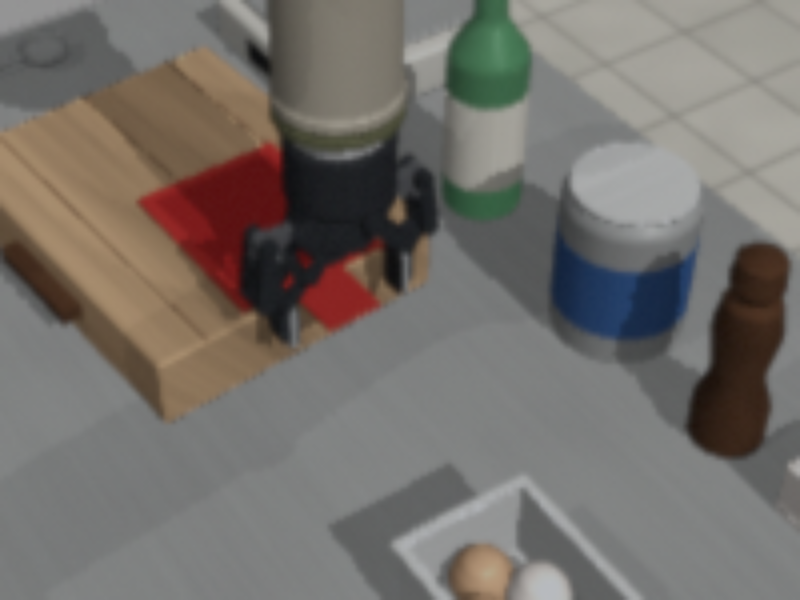

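The fingers are on either side of the tab, at crop pixels (290,325) and (400,270). Closing.

```bash
python3 -m creep '[[0,0,0,0,0,0],[0,0,0,0,0,0],[0,0,0,0,0,0],[0,0,0,0,0,0],[0,0,0,0,0,0],[0,0,0,0,0,0],[0,0,0,0,0,0],[0,0,0,0,0,0]]' 0 70
```

```text
time: 10.92
tcp_pos: [0.5892, 0.0295, 0.0392]
tool_rot: [2.171, 2.27, 0.001]
force: [0.4, -1.2, 5.9]
finger_gap: 0.0417
grasp_force: 70.2
```

```bash
python3 -m creep '[[0,0,-0.1,0,0,0],[0,0,-0.3,0,0,0],[0,0,-0.6,0,0,0],[0,0,-1,0,0,0],[0,0,-1.5,0,0,0],[0,0,-2,0,0,0],[0,0,-2,0,0,0],[0,0,-2,0,0,0]]'; python3 -c "
from h import *
d=get_image('side')
cv2.imwrite('pics/side4.png',cv2.resize(d['img'][80:280,150:400],(750,600)))
for c in('side','top'):
  get_image(c)
  for l in('tab_end','lid'):print(c,l,[np.round(r['location'],3) for r in spot_point(c,l)[:1]])
  print((fit(c,'lid',.123) or [0])[:4])
print(fit('top','pan',.065)[:4])"
```

```text
time: 11.92
tcp_pos: [0.5888, 0.0295, 0.0988]
tool_rot: [-2.171, -2.27, 0.0]
force: [-0.3, -0.5, -1.2]
finger_gap: 0.0421
grasp_force: 70.7
side tab_end [array([0.59 , 0.014, 0.118])]
side lid []
(array([576.5, 132.4]), array([120.7, 151.4]), -88.3, 0.61)
top tab_end [array([ 0.608, -0.532,  0.   ])]
top lid [array([0.586, 0.139, 0.119])]
(array([583.2, 164.2]), array([118.3,  92.6]), 2.0, 0.65)
(array([ 548.2, -230.1]), array([102. , 129.4]), -89.2, 0.61)
```

View pics/side4.png

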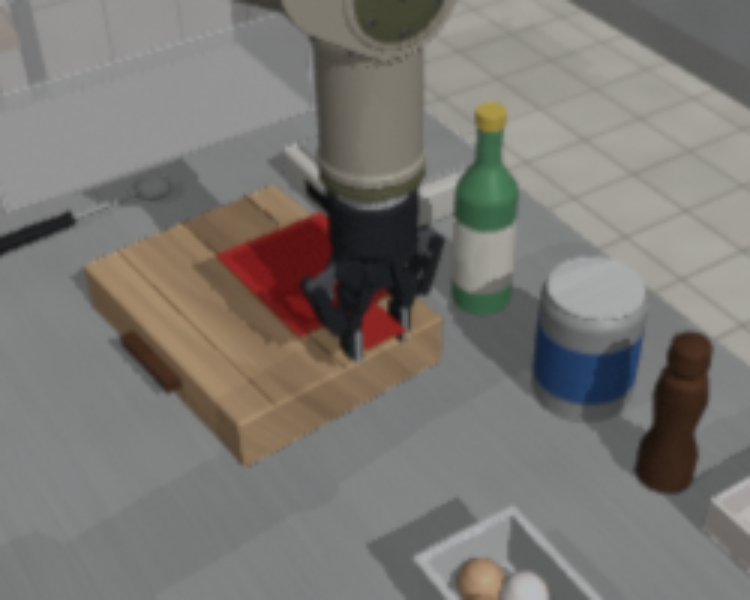

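The lid is held level off the block: the red plate lies flat at crop pixels (280,270) and the gap underneath shows as a shadow. Carrying it to above the pan.

```bash
python3 -m creep '[[-0.2,0,-0.2,0,0,0],[-0.6,-0.1,-0.4,0,0,0],[-1.3,-0.2,-0.5,0,0,0],[-2.2,-0.35,-0.5,0,0,0.1],[-3.2,-0.5,-0.5,0,0,0.1],[-4.2,-0.66,-0.5,0,0,0.2],[-5.2,-0.82,-0.5,0,0,0.2],[-6.2,-0.98,-0.5,0,0,0.3],[-7.2,-1.14,-0.5,0,0,0.3],[-8.2,-1.3,-0.5,0,0,0.4],[-9.2,-1.45,-0.5,0,0,0.4],[-10.1,-1.6,-0.5,0,0,0.5],[-10.9,-1.72,-0.5,0,0,0.5],[-11.5,-1.82,-0.4,0,0,0.5],[-11.9,-1.88,-0.2,0,0,0.5],[-12.1,-1.92,0,0,0,0.5],[-12.17,-1.92,0,0,0,0.5],[-12.17,-1.92,0,0,0,0.5],[-12.17,-1.92,0,0,0,0.5]]'; python3 -c "
from h import *
d=get_image('top')
for c in('top','side'):
  d=get_image(c)
  for l in('tab_end','lid','pan'):print(c,l,[np.round(r['location'],3) for r in spot_point(c,l)[:1]])
  print((fit(c,'lid',.123) or [0])[:4])
s=read_state();R=Ro.from_rotvec(s['tool_rot']).as_matrix();print(R.round(3).tolist())
cv2.imwrite('pics/side5.png',cv2.resize(d['img'][200:400,250:500],(750,600)))"
```

```text
time: 14.95
tcp_pos: [0.5482, -0.3372, 0.0992]
tool_rot: [2.219, 2.224, 0.001]
force: [0.7, -0.2, -0.6]
finger_gap: 0.0418
grasp_force: 70.7
top tab_end [array([ 0.55 , -0.355,  0.122])]
top lid [array([ 0.552, -0.225,  0.12 ])]
top pan []
(array([ 546.9, -238.6]), array([168.2, 119.5]), 89.9, 0.93)
side tab_end [array([0.572, 0.056, 0.058])]
side lid [array([ 0.548, -0.229,  0.116])]
side pan [array([ 0.549, -0.228,  0.002])]
(array([ 543.6, -232.6]), array([151.7, 120.7]), 89.8, 0.86)
[[-0.001, 1.0, -0.0], [1.0, 0.001, -0.0], [-0.0, -0.0, -1.0]]
```

View pics/side5.png

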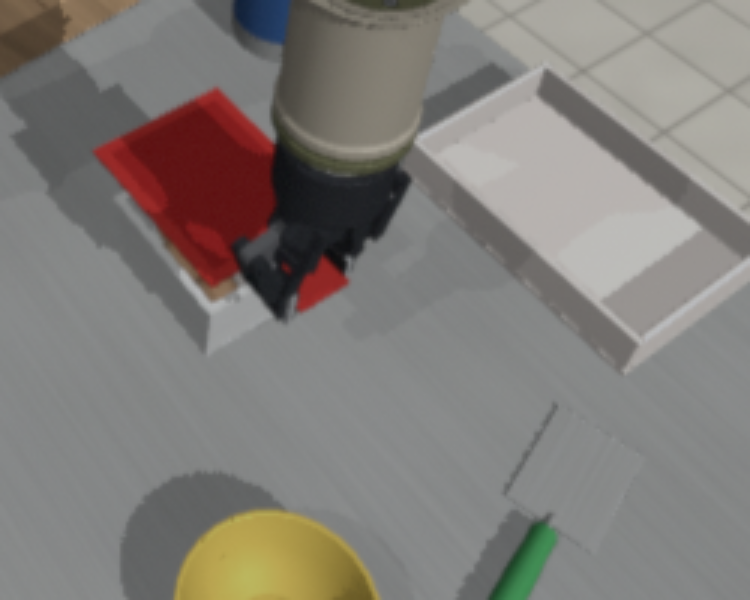

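The lid hangs level over the pan, its centre about crop pixel (215,190), and both cameras put it within a few mm of the pan's. Lowering.

```bash
python3 -m creep '[[0,0,0.2,0,0,0],[0,0,0.6,0,0,0],[0,0,1,0,0,0],[0,0,1.3,0,0,0],[0,0,1.5,0,0,0],[0,0,1.65,0,0,0],[0,0,1.72,0,0,0],[0,0,1.76,0,0,0],[0,0,1.76,0,0,0]]'
```

```text
time: 16.73
tcp_pos: [0.5478, -0.3379, 0.0464]
tool_rot: [2.22, 2.222, 0.0]
force: [0.3, 0.9, -0.1]
finger_gap: 0.0417
grasp_force: 70.7
```

```bash
python3 -m creep '[[0,0,0.03,0,0,0],[0,0,0.05,0,0,0],[0,0,0.06,0,0,0],[0,0,0.06,0,0,0]]'
```

```text
time: 17.23
tcp_pos: [0.5478, -0.3379, 0.0446]
tool_rot: [2.22, 2.222, 0.0]
force: [-0.8, 0.6, 1.4]
finger_gap: 0.0418
grasp_force: 70.9
```

```bash
python3 -m creep '[[0,0,0.015,0,0,0],[0,0,0.025,0,0,0],[0,0,0.025,0,0,0]]'
```

```text
time: 17.6
tcp_pos: [0.5478, -0.3379, 0.0438]
tool_rot: [2.22, 2.222, 0.0]
force: [-0.4, 0.2, 3.3]
finger_gap: 0.0415
grasp_force: 71.0
```

```bash
python3 -m creep '[[0,0,0,0,0,0],[0,0,0,0,0,0],[0,0,0,0,0,0]]' 0 20 && python3 -m creep '[[0,0,0,0,0,0],[0,0,0,0,0,0],[0,0,0,0,0,0],[0,0,0,0,0,0]]' 0.85; python3 -c "
from h import *
d=get_image('side')
cv2.imwrite('pics/side6.png',cv2.resize(d['img'][200:400,250:500],(750,600)))"
```

```text
time: 17.98
tcp_pos: [0.5478, -0.3379, 0.0438]
tool_rot: [2.22, 2.222, -0.0]
force: [-0.5, -0.8, 4.1]
finger_gap: 0.0418
grasp_force: 71.0
time: 18.48
tcp_pos: [0.5476, -0.3377, 0.0435]
tool_rot: [-2.22, -2.222, 0.0]
force: [0.2, 0.5, 0.6]
finger_gap: 0.0727
grasp_force: 0.0
```

View pics/side6.png

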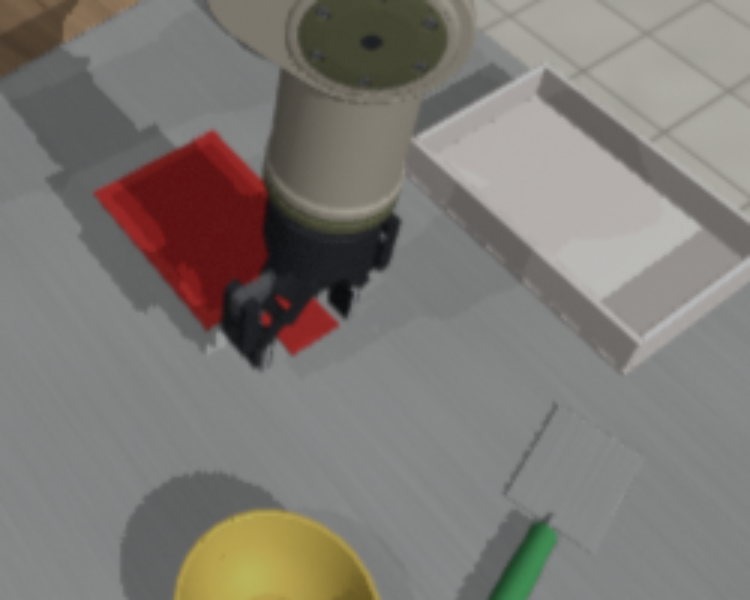

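The lid lies flat on the rim, its plate centre about crop pixel (210,230), and the fingers are clear on both sides of the tab. Retreating straight up, then aside.

```bash
python3 -m creep '[[0,0,-0.2,0,0,0],[0,0,-0.7,0,0,0],[0,0,-1.5,0,0,0],[0,0,-2.5,0,0,0],[0,0,-3.5,0,0,0],[0,0,-4.5,0,0,0],[-1,-0.5,-5.5,0,0,0],[-2.2,-1,-6,0,0,0],[-3.4,-1.5,-6,0,0,0],[-4,-2,-6,0,0,0],[-4,-2,-6,0,0,0],[-4,-2,-6,0,0,0]]'; python3 -c "
from h import *
for c in('top','side'):
  d=get_image(c)
  for l in('tab_end','lid','pan'):print(c,l,[np.round(r['location'],3) for r in spot_point(c,l)[:1]])
  print((fit(c,'lid',.068) or [0])[:4])
cv2.imwrite('pics/side7.png',cv2.resize(d['img'][200:400,250:500],(750,600)))"
```

```text
time: 20.02
tcp_pos: [0.4888, -0.4565, 0.2237]
tool_rot: [-2.218, -2.224, -0.002]
force: [0.0, 1.0, -0.3]
finger_gap: 0.0724
grasp_force: 0.0
top tab_end [array([ 0.548, -0.355,  0.064])]
top lid [array([ 0.548, -0.227,  0.069])]
top pan []
(array([ 545.6, -256.3]), array([122.4, 201.8]), -88.8, 0.79)
side tab_end [array([ 0.546, -0.355,  0.064])]
side lid [array([ 0.547, -0.229,  0.067])]
side pan [array([ 0.546, -0.228, -0.   ])]
(array([ 545.5, -254.8]), array([199.3, 121.8]), 89.6, 0.71)
```

View pics/side7.png

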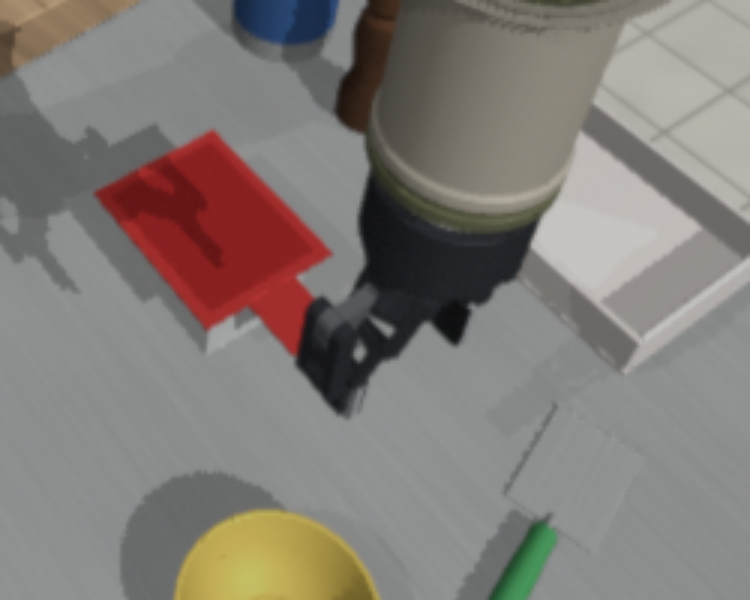

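The lid sits flat and square on the pan, plate corners about crop pixels (97,190), (215,130), (330,255), (208,328). Its centre is within about 2 mm of the pan's, and the robot is clear.

```bash
python3 -c "
from bench import *
print(close_job())"
```

```text
the job is handed in; nothing more can be done
None
```

The lid now lies flat, centred and square on the pan's rim, within about 2 mm of the pan's centre by the last images. The gripper is open and clear, and the job was handed in at about 20 s; no verdict came back.

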